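Hang the wire caddy on its two hooks

ROBOT

A 6-joint arm with a two-finger parallel gripper is mounted at the origin on a cart in front of the work surface, level with it; the furniture and walls round the work are solid. World frame = base frame: x ahead of the robot, y to its left, z up, the work surface at z = 0. Lengths are in m, angles in degrees, forces in N, time in s.
With the tool pointing down it reaches from about 0.35 to 0.975 m from the base axis. Payload 7.1 kg.
Tool frame: the origin (TCP) lies on the centre line of the jaws, within the pads' length; the fingertips stand 17 mm ahead of it and the grasp point (between the pads) lies 2 mm behind it; z points along the fingers, x is the direction in which the jaws open and shut, and the axes are right-handed (so a half turn about z gives the same grasp; the last joint's range is limited). The gripper opens to 88 mm and grips with 3 to 60 N. Pads are 20 mm wide; open, the fingers measure 115 mm over their backs; the gripper's body (75 mm by 178 mm) begins 61 mm behind the grasp point.
Start: joints at [75.573, 24.242, 93.386, -0, 62.372, -1.089], TCP at [0.144, 0.608, 0.24] pointing down, gripper open.
Joint ranges: [-172.04, 172.04], [-51.8, 120.97], [4.93, 147.93], [-75.15, 255.16], [6.16, 154.13], [-145.62, 145.62]. Speed limits (degrees/s): [136.94, 136.94, 172.46, 180, 180, 180].

INTERFACE

Orientations are given as a 3x3 rotation matrix whose columns are the frame's x, y, z axes.
In Python, from cell import arm gives the robot as it stands.
- The arm moves only by the tool arm_command, never from a script. Its argument "rows" is a list of rows, each an object with "rot": the turn, a rotation vector about the tool's x, y, z scaled (see below), a list of three; "slide": the shift along the tool's x, y, z scaled (see below), a list of three; "claw": the closure, from -1 (fully open) to 1 (shut). In form: [{"rot": [ax, ay, az], "slide": [tx, ty, tz], "claw": claw}, ...]. A call has 1 to 20 rows; each row is the pose to reach, as a shift and turn from the pose commanded when the call began, along the tool's axes at that moment; what a row does not reach only later rows make up. The controller multiplies each number of a shift by 750 mm and each number of a turn by 60 degrees. A row lasts 1/8 s, in which the tool goes at most 62.5 mm and 10.7 degrees, less where a joint would pass 70% of its speed; a pose out of reach is approached as far as the arm can. A call with a number of a shift or a turn outside -1 to 1 is refused whole. A call with a gripper value outside its range is refused whole. The fingers move at their own pace and stop on an object; "grip_force" is the grip in N (left out, the last holds). Time passes only in rows, so rows that repeat a pose let the fingers close. It gives the time, the measured TCP pose, the force and the opening at its end, in the units of the state.
- arm.get_obs(): the state, without advancing time (a new reading comes with each control period).
- arm.camera(name): name is "scene" or "top" or "wrist"; returns a dict with "image" (420x560x3 uint8, red, green, blue), "mtx" (3x3 intrinsics, pixels), "eye" and "rotation" of the camera in the world. Camera axes: x right, y down, z forward; pixel columns grow to the right and rows downward; lengths in m; the calibration is good to about 2 mm. A picture is of the moment at which its call begins. There is no depth.
- arm.hand_in(): hands the job in, once; it reports no verdict.
The state is a dict: "clock": time; "joints": joint angles; "dq": joint speeds; "joint_efforts": joint torques, N m; "position": TCP position; "tcp_rot": TCP orientation; "contact_force": force on the tool from outside, world axes, zero at the start; "wrist_torque": the same for the moment, N m; "width": finger opening in m.
Only numpy, scipy, OpenCV 4.12 (cv2) and the standard library are available. Lean on these libraries where they do the work, as an engineer would, in place of code of your own. Each camera call takes 0.05 s, during which the arm holds its last target.

TASK

Hang the wire caddy on the stand by its carrying bar, with the bar lying fully down in both hooks. Lower it in gently and see that both hooks carry it before you let go; keep the caddy level so that the two packs stay in it, and leave the other things on the worktop where they are.

Things in the scene. Friction and masses are not known exactly. Their poses are not given: they have to be found in the camera images.
- caddy: Loose wire caddy, 0.25 to 0.5 kg: open steel wire trough 72 (x) by 214 (y) mm, 45 mm high. Over it runs a round carrying bar along y, diameter 10 mm, from y = -105 to +105 mm, its axis 140 mm above the underside; wires slope from the bar's ends to the trough's corners. Origin: centre of the underside, z up. Ends and sides are alike: either way round is right.
- bar_mid (a point): Middle of the caddy's bar, on its axis, 140 mm above the caddy's underside; axes as the caddy's. Here sits a grey grip sleeve, 16 mm in diameter, 70 mm long (along y): the place to hold the caddy, pinched across from above.
- bar_end_a (a point): Point on the bar's axis 75 mm from its middle, at the caddy's +y; one of the two places that lie in a hook.
- bar_end_b (a point): Point on the bar's axis 75 mm from its middle, at the caddy's -y; the other place that lies in a hook.
- stand: Steel stand fixed to the worktop. Origin on the worktop below the line of the hung bar; x points backwards (its open front is -x), y along the row of hooks, z up. Base plate 12 mm thick, x = -40 to 100 mm, 260 mm wide. Posts 12 mm thick, 220 mm high at x = 65, y = +-75 mm, a cross rod between them 50 mm up; nothing stands between the hooks at bar height.
- hook_left: Hook at the stand's y = +75 mm. Origin on the worktop below its dip, axes as the stand's. 8 mm round bar: from the post it runs forward (-x) at 206 mm (axis), dips to a flat 16 mm long whose upper face is 185 mm up, and rises to a tip at x = -22 mm, top 212 mm up. Its mouth is 36 mm wide, narrowing downward, so the bar slides to the bottom.
- hook_right: Hook at the stand's y = -75 mm, same form; origin below its dip. Hooks must pass between the caddy's bar and trough: bring the caddy in level from the front (from -x to +x of the stand) with the bar's axis 220 to 265 mm above the worktop (bar over the tips, trough under the hooks), then lower it.
- hook_left_seat (a point): Where the bar's axis lies in the left hook when seated: x = 0, y = +75, z = 190 mm of the stand.
- hook_right_seat (a point): Where the bar's axis lies in the right hook when seated: x = 0, y = -75, z = 190 mm of the stand.
- swab_pack_1: Loose flat pack 32 x 62 x 9 mm lying in the caddy's trough, towards one end. Origin: centre of its underside.
- swab_pack_2: Loose flat pack 32 x 62 x 9 mm lying in the caddy's trough, towards the other end. Origin: centre of its underside.
- label_roll: Loose roll of labels, 62 mm across, 38 mm high, beside the stand. Origin: centre of its underside.
- dropper_0: Loose dropper bottle, 25 mm across, 78 mm high, beside the stand. Origin: centre of its underside.
- dropper_1: Loose dropper bottle, 25 mm across, 78 mm high, beside the stand. Origin: centre of its underside.
- specimen_cup_0: Loose lidded specimen cup, 49 mm across, 58 mm high, near the worktop's front right corner. Origin: centre of its underside.
- specimen_cup_2: Loose lidded specimen cup, 49 mm across, 58 mm high, near the worktop's front right corner. Origin: centre of its underside.

How it is judged (in metres and radians):
On the way:
1. the bar, still held in the fingers, lies down in both hooks and both hooks bear on it (contact force between caddy and hook_left above 0.2 N and contact force between caddy and hook_right above 0.2 N and x of bar_end_a in the frame of stand between -0.013 and 0.013 m and z of bar_end_a in the frame of stand between 0.183 and 0.197 m and x of bar_end_b in the frame of stand between -0.013 and 0.013 m and z of bar_end_b in the frame of stand between 0.183 and 0.197 m and y of bar_mid in the frame of stand between -0.025 and 0.025 m and contact force between the fingers and caddy above 0.5 N), for 0.1 s.
At the end, for the whole second after the job is handed in: The released caddy hangs at rest and level (0.3 rad) with its bar in both hooks: both bar points within 13 mm in x and 7 mm in height of the seated line, its middle within 25 mm of midway, each hook bearing over 0.2 N; both packs are in its trough (contact force between caddy and hook_left above 0.2 N and contact force between caddy and hook_right above 0.2 N and x of bar_end_a in the frame of stand between -0.013 and 0.013 m and z of bar_end_a in the frame of stand between 0.183 and 0.197 m and x of bar_end_b in the frame of stand between -0.013 and 0.013 m and z of bar_end_b in the frame of stand between 0.183 and 0.197 m and y of bar_mid in the frame of stand between -0.025 and 0.025 m and x of swab_pack_1 in the frame of caddy between -0.034 and 0.034 m and y of swab_pack_1 in the frame of caddy between -0.105 and 0.105 m and z of swab_pack_1 in the frame of caddy between -0.005 and 0.043 m and x of swab_pack_2 in the frame of caddy between -0.034 and 0.034 m and y of swab_pack_2 in the frame of caddy between -0.105 and 0.105 m and z of swab_pack_2 in the frame of caddy between -0.005 and 0.043 m and linear speed of caddy below 0.03 m/s and angle between caddy's own z axis and vertical below 0.3 rad and contact force between the fingers and caddy below 0.05 N); the robot touches nothing.
It fails at once if the caddy tipped more than 0.6 rad (angle between caddy's own z axis and vertical above 0.6 rad).
It fails at once if one of the things beside the work was moved more than 3 cm (distance of any of label_roll, dropper_0, dropper_1, specimen_cup_0, specimen_cup_2 from where it was at the start of the episode above 0.03 m).
It also fails if it takes over 40 s, if anything falls off the work surface, if the arm or the gripper's body presses on something with over 40 N, if the wrist force passes 120 N, or if a joint passes its speed limit or range.

## Working session

There is one attempt and no reset: what is moved stays moved. The work goes in short steps, Python scripts to look and compute and a tool call to move; the robot and the scene stay as the last step left them, time stands still between calls to the robot, and variables do not carry over. Pictures are saved under pics/ and viewed, and the job is handed in when it is done.

Besides the shell and the picture viewer there is one more tool, called after "Emit:" as a command line: name --argument value ..., lists and objects as JSON in quotes. arm_command: Moves the arm, as the interface text tells. Shifts and turns lie within -1 to 1; 1 stands for 750 mm of shift or 60 degrees of turn. Its arguments: {"type":"object","properties":{"rows":{"type":"array","items":{"type":"object","properties":{"rot":{"type":"array","items":{"type":"number","minimum":-1,"maximum":1}},"slide":{"type":"array","items":{"type":"number","minimum":-1,"maximum":1}},"claw":{"type":"number"}}}},"grip_force":{"type":"number"}},"required":["rows"]}

```bash
mkdir -p pics; cat > h.py <<'E'
import numpy as np,cv2
from cell import arm
def snap(n,f):
    c=arm.camera(n); cv2.imwrite('pics/'+f,cv2.cvtColor(c['image'],cv2.COLOR_RGB2BGR)); 
    np.savez('pics/'+f[:-4]+'.npz',mtx=c['mtx'],eye=c['eye'],R=c['rotation']); return c
def ray(f,u,v,z):
    c=np.load('pics/'+f+'.npz'); d=c['R']@np.linalg.solve(c['mtx'],[u,v,1]); return c['eye']+d*(z-c['eye'][2])/d[2]
def proj(f,p):
    c=np.load('pics/'+f+'.npz'); q=c['mtx']@(c['R'].T@(np.array(p,float)-c['eye'])); return q[:2]/q[2]
E
python3 - <<'E'
from h import *
for n in ['scene','top','wrist']:
    c=snap(n,n+'0.png'); print(n,c['eye'],c['rotation'].round(3).tolist(),c['mtx'].round(1).tolist())
o=arm.get_obs(); print(o)
E
```

```text
scene [ 0.03093631 -0.25521117  0.75754011] [[0.723, -0.438, 0.534], [-0.691, -0.481, 0.54], [0.02, -0.759, -0.65]] [[429.6, 0.0, 284.2], [0.0, 429.6, 199.8], [0.0, 0.0, 1.0]]
top [0.47306512 0.26963229 1.49155011] [[0.023, -0.999, 0.039], [-1.0, -0.023, -0.013], [0.014, -0.039, -0.999]] [[491.1, 0.0, 277.0], [0.0, 491.1, 213.9], [0.0, 0.0, 1.0]]
wrist [0.06877926 0.62555075 0.38274247] [[0.231, 0.934, 0.274], [0.973, -0.221, -0.066], [-0.001, 0.281, -0.96]] [[314.1, 0.0, 279.0], [0.0, 314.1, 209.2], [0.0, 0.0, 1.0]]
{'clock': 0.15, 'joints': array([ 7.55762671e+01,  2.42736027e+01,  9.34181776e+01, -1.00791099e-03,
        6.23736691e+01, -1.08870648e+00]), 'dq': array([-0.1096603 , -0.13870665, -0.04148428,  0.02275347, -0.04549082,
        0.17861213]), 'joint_efforts': array([ 4.25329335e-04, -5.44982207e+01, -2.73919344e+01,  6.43897732e-02,
        2.04970362e-02, -9.90593344e-05]), 'position': array([0.1440362 , 0.6077762 , 0.23911059]), 'tcp_rot': array([[ 2.30636524e-01,  9.73039938e-01, -2.69444077e-04],
       [ 9.73039305e-01, -2.30636681e-01, -1.11018433e-03],
       [-1.14239738e-03, -6.13062289e-06, -9.99999347e-01]]), 'contact_force': array([-0.28753446,  0.26605274, -0.36491796]), 'wrist_torque': array([0.00989791, 0.03501383, 0.02425262]), 'width': 0.08784202421952833}
```

View pics/scene0.png

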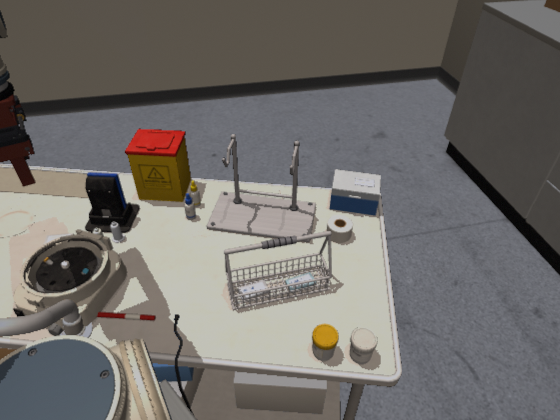

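View pics/top0.png

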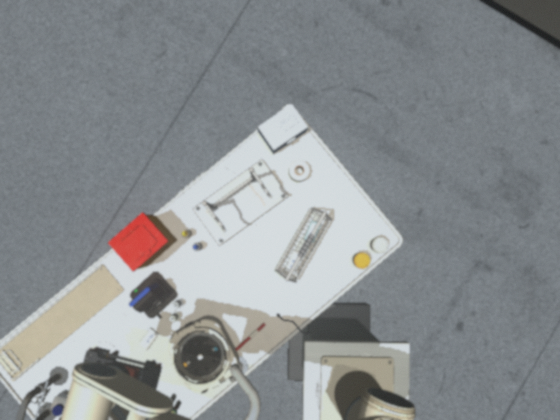

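View pics/wrist0.png

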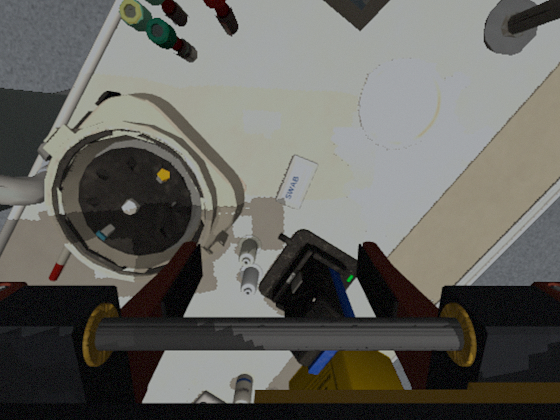

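The scene picture shows the caddy (bar about (228,250)-(330,235)) in front of the stand (post tops at (233,140) and (296,147)). In the top picture the caddy bar runs roughly (330,210)-(287,275). I'll enlarge both.

```bash
python3 - <<'E'
import cv2
a=cv2.imread('pics/top0.png');s=cv2.imread('pics/scene0.png')
cv2.imwrite('pics/top0c.png',cv2.resize(a[150:300,180:350],None,fx=4,fy=4,interpolation=cv2.INTER_CUBIC)[:600,:])
cv2.imwrite('pics/scene0c.png',cv2.resize(s[125:320,190:390],None,fx=3,fy=3,interpolation=cv2.INTER_CUBIC))
E
```

```text
(no output)
```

View pics/top0c.png

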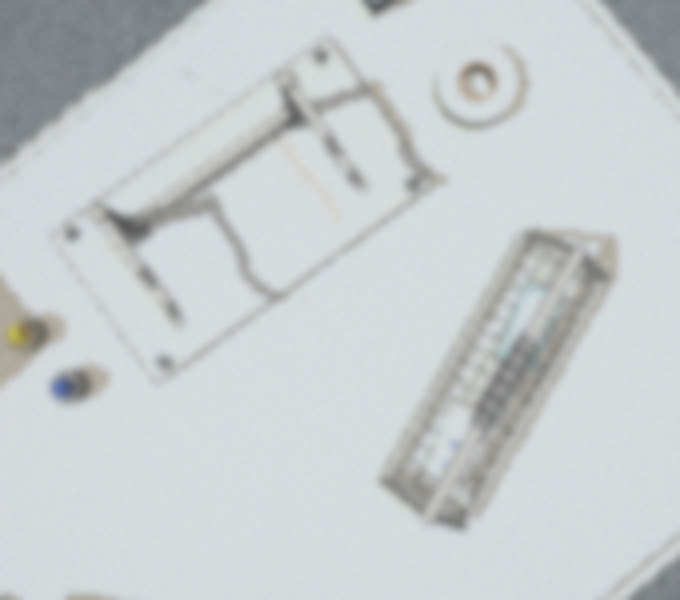

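View pics/scene0c.png

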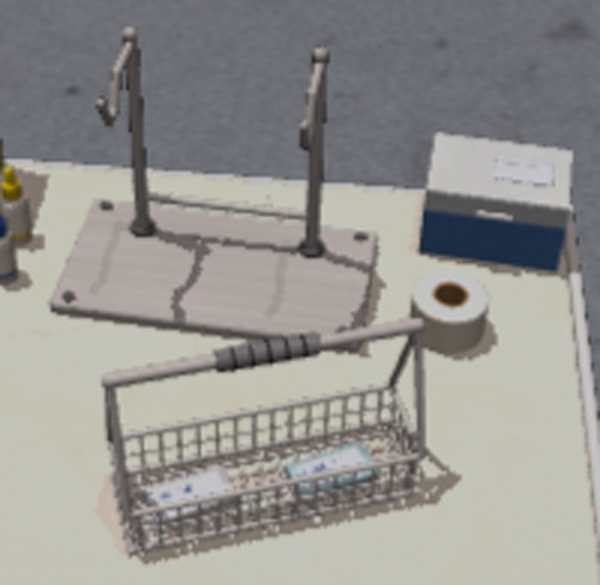

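```bash
cat > fit.py <<'E'
from h import *
from scipy.optimize import least_squares
T=lambda u,v:('top0',180+(u+.5)/4-.5,150+(v+.5)/4-.5)
S=lambda u,v:('scene0',190+(u+.5)/3-.5,125+(v+.5)/3-.5)
def fit(pairs,x0):
    def f(x):
        c,s=np.cos(x[2]),np.sin(x[2]); r=[]
        for (n,u,v),p in pairs:
            w=[x[0]+c*p[0]-s*p[1],x[1]+s*p[0]+c*p[1],p[2]]
            r+=list(proj(n,w)-[u,v])
        return np.array(r)
    q=least_squares(f,x0,loss='soft_l1'); return q.x,f(q.x).reshape(-1,2)
if __name__=='__main__':
    # stand: y left
    P=[(T(155,383),(-.04,.13,.012)),(T(443,180),(-.04,-.13,.012)),(T(328,38),(.1,-.13,.012)),(T(52,233),(.1,.13,.012)),
       (T(180,322),(-.022,.075,.21)),(T(362,186),(-.022,-.075,.21)),
       (S(53,308),(-.04,.13,.012)),(S(98,203),(.1,.13,.012)),(S(377,235),(.1,-.13,.012)),
       (S(130,33),(.065,.075,.22)),(S(320,52),(.065,-.075,.22))]
    x,r=fit(P,[.5,.3,.8]); print(x,np.degrees(x[2])); print(r.round(1).tolist())
    C=[(T(430,517),(0,.105,.14)),(T(584,248),(0,-.105,.14)),(S(108,380),(0,.105,.14)),(S(420,325),(0,-.105,.14)),
     (T(382,482),(.036,.107,.045)),(T(527,232),(.036,-.107,.045)),(T(468,525),(-.036,.107,.045)),(T(612,278),(-.036,-.107,.045))]
    x,r=fit(C,[.45,.2,.6]); print(x,np.degrees(x[2])); print(r.round(1).tolist())
    for k in (P,C):
      for n in ('top0','scene0'):
        x,r=fit([p for p in k if p[0][0]==n],x); print(n,x[:2],np.degrees(x[2]))
E
python3 fit.py
```

```text
[0.54031094 0.34150608 0.65119146] 37.310522183796955
[[1.2, 0.8], [-0.8, 0.8], [0.7, -1.0], [-0.2, 0.6], [0.3, 0.1], [1.4, 0.3], [-1.4, -0.8], [-1.3, -1.2], [0.9, -0.6], [0.2, -1.4], [0.7, -1.1]]
[0.44141927 0.1700049  1.06871952] 61.23311803435037
[[-0.1, -0.4], [-0.5, 0.6], [1.0, 0.5], [-0.2, 0.5], [-0.1, -0.3], [-0.0, -0.8], [-0.4, 1.3], [-0.2, -0.0]]
top0 [0.54119304 0.34290691] 37.16514543721135
scene0 [0.53828046 0.33844113] 37.611921074660756
top0 [0.44144003 0.16943032] 61.31756746836722
scene0 [0.44150654 0.17141728] 60.9452286820293
```

```bash
cat >> h.py <<'E'
def Rdown(yaw):
    c,s=np.cos(np.radians(yaw)),np.sin(np.radians(yaw)); return np.array([[c,s,0],[s,-c,0],[0,0,-1.]])
def rel(p0,yaw0,p1,yaw1):
    d=Rdown(yaw0).T@(np.array(p1)-np.array(p0))/.75
    print('slide',d.round(4).tolist(),'rot z',round(-(yaw1-yaw0)/60,4))
E
python3 - <<'E'
from h import *
p0=[.144,.608,.24];y0=76.66
rel(p0,y0,[.144,.608,.33],y0)
rel(p0,y0,[.441,.170,.33],61.2)
E
```

```text
slide [0.0, 0.0, -0.12] rot z -0.0
slide [-0.4769, 0.5201, -0.12] rot z 0.2577
```

Emit:
arm_command --rows '[{"slide": [0, 0, -0.06], "rot": [0, 0, 0], "claw": -1}, {"slide": [0, 0, -0.12], "rot": [0, 0, 0], "claw": -1}, {"slide": [-0.08, 0.087, -0.12], "rot": [0, 0, 0.05], "claw": -1}, {"slide": [-0.14, 0.152, -0.12], "rot": [0, 0, 0.1], "claw": -1}, {"slide": [-0.2, 0.217, -0.12], "rot": [0, 0, 0.15], "claw": -1}, {"slide": [-0.25, 0.272, -0.12], "rot": [0, 0, 0.2], "claw": -1}, {"slide": [-0.31, 0.337, -0.12], "rot": [0, 0, 0.25], "claw": -1}, {"slide": [-0.36, 0.392, -0.12], "rot": [0, 0, 0.2577], "claw": -1}, {"slide": [-0.41, 0.446, -0.12], "rot": [0, 0, 0.2577], "claw": -1}, {"slide": [-0.45, 0.49, -0.12], "rot": [0, 0, 0.2577], "claw": -1}, {"slide": [-0.4769, 0.5201, -0.12], "rot": [0, 0, 0.2577], "claw": -1}, {"slide": [-0.4769, 0.5201, -0.12], "rot": [0, 0, 0.2577], "claw": -1}, {"slide": [-0.4769, 0.5201, -0.12], "rot": [0, 0, 0.2577], "claw": -1}]'

```text
clock: 1.78
position: [0.4407, 0.1706, 0.3295]
tcp_rot: [[0.482, 0.876, -0.001], [0.876, -0.482, 0.0], [-0.0, -0.001, -1.0]]
contact_force: [0.1, 0.1, 0.4]
width: 0.0879
```

```bash
python3 - <<'E'
from h import *
c=snap('wrist','w1.png');o=arm.get_obs();print(o['clock'],o['position'],o['tcp_rot'].round(4).tolist(),c['eye'])
E
```

```text
1.825 [0.44052482 0.17087273 0.32951425] [[0.481, 0.8767, -0.0006], [0.8767, -0.481, 0.0001], [-0.0002, -0.0006, -1.0]] [0.37295456 0.20766322 0.47328023]
```

View pics/w1.png

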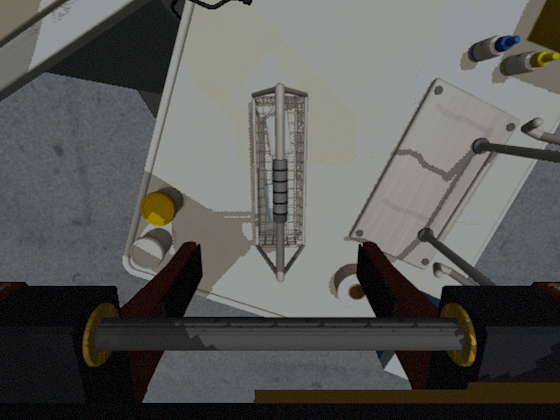

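The wrist picture shows the bar from (279,86) to (280,279), with its sleeve centre at (280,191). The stand's plate corners are at (437,80), (350,238) and (519,122). I'll check these against the fit.

```bash
python3 - <<'E'
import cv2
a=cv2.imread('pics/w1.png')
cv2.imwrite('pics/w1c.png',cv2.resize(a[60:290,335:560],None,fx=2.6,fy=2.6,interpolation=cv2.INTER_CUBIC))
from h import *
for v in [(279.5,86),(280,279),(280,160),(280,222),(280,191)]: print(v,ray('w1',*v,.14))
print(proj('w1',[.441,.170,.14]))
def st(p,x=(.5403,.3415,37.31)):
    a=np.radians(x[2]);c,s=np.cos(a),np.sin(a);return [x[0]+c*p[0]-s*p[1],x[1]+s*p[0]+c*p[1],p[2]]
for p in [(-.04,.13,.012),(-.04,-.13,.012),(.1,.13,.012),(.1,-.13,.012),(-.022,.075,.21),(-.022,-.075,.21)]: 
    q=proj('w1',st(p));print(p,q,(q-[335,60])*2.6)
E
```

```text
(279.5, 86) [0.34703392 0.22247619 0.14      ]
(280, 279) [0.53425575 0.12027103 0.14      ]
(280, 160) [0.41137377 0.18772412 0.14      ]
(280, 222) [0.47195921 0.15446721 0.14      ]
(280, 191) [0.44080711 0.1715674  0.14      ]
[278.82242694 191.82933664]
(-0.04, 0.13, 0.012) [436.05091842  76.87411179] [262.73238789  43.87269066]
(-0.04, -0.13, 0.012) [348.05155873 239.61880917] [ 33.9340527  467.00890384]
(0.1, 0.13, 0.012) [521.0149853  120.10524852] [483.63896179 156.27364615]
(0.1, -0.13, 0.012) [424.6592133  272.13097357] [233.11395458 551.54053128]
(-0.022, 0.075, 0.21) [536.38042898 123.33171137] [523.58911535 164.66244955]
(-0.022, -0.075, 0.21) [437.33485537 275.98807784] [266.07062397 561.56900238]
```

View pics/w1c.png

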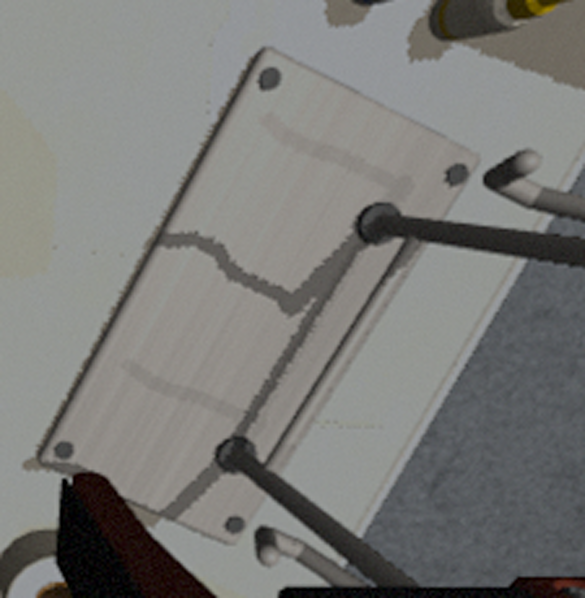

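```bash
python3 - <<'E'
from fit import *
W=lambda u,v:('w1',335+(u+.5)/2.6-.5,60+(v+.5)/2.6-.5)
Wp=[(W(264,48),(-.04,.13,.012)),(W(40,461),(-.04,-.13,.012)),(W(480,158),(.1,.13,.012)),(W(232,543),(.1,-.13,.012)),
(W(378,218),(.065,.075,.015)),(W(234,453),(.065,-.075,.015)),(W(527,160),(-.02,.075,.209)),(W(268,538),(-.02,-.075,.209))]
for s in (Wp,Wp[:4],Wp[:6],Wp[6:]):
    x,r=fit(s,[.54,.34,.65]);print(x[:2],np.degrees(x[2]),r.round(1).tolist())
E
```

```text
[0.53730124 0.34227497] 37.03573352575447 [[0.0, -3.6], [-2.7, 0.6], [1.8, -2.1], [0.0, 2.0], [-0.8, 0.9], [-0.6, 0.0], [0.4, -0.7], [0.2, 6.5]]
[0.53943219 0.34140513] 37.05316617422206 [[-0.0, -1.8], [-2.6, 2.0], [1.6, -0.4], [0.0, 3.3]]
[0.5377917  0.34256236] 37.11165044346717 [[0.2, -3.4], [-2.3, 0.8], [2.0, -2.0], [0.4, 2.2], [-0.5, 1.0], [-0.2, 0.2]]
[0.53677857 0.34204808] 36.7408987593341 [[0.4, -1.0], [-0.5, 5.9]]
```

Emit:
arm_command --rows '[{"slide": [0, 0, 0.05], "rot": [0, 0, 0], "claw": -1}, {"slide": [0, 0, 0.11], "rot": [0, 0, 0], "claw": -1}, {"slide": [0, 0, 0.17], "rot": [0, 0, 0], "claw": -1}, {"slide": [0, 0, 0.22], "rot": [0, 0, 0], "claw": -1}, {"slide": [0, 0, 0.245], "rot": [0, 0, 0], "claw": -1}, {"slide": [0, 0, 0.256], "rot": [0, 0, 0], "claw": -1}, {"slide": [0, 0, 0.256], "rot": [0, 0, 0], "claw": -1}, {"slide": [0, 0, 0.256], "rot": [0, 0, 0], "claw": -1}]'

```text
clock: 2.82
position: [0.4417, 0.1706, 0.1385]
tcp_rot: [[0.481, 0.877, 0.002], [0.877, -0.481, 0.001], [0.001, 0.001, -1.0]]
contact_force: [0.5, -0.4, 1.1]
width: 0.0879
```

```bash
python3 - <<'E'
from h import *
c=snap('wrist','w2.png');snap('scene','s2.png')
a=cv2.imread('pics/w2.png');b=cv2.imread('pics/s2.png')
cv2.imwrite('pics/ws2.png',np.hstack([cv2.resize(a,(400,300)),cv2.resize(b[125:320,170:430],(400,300))]))
E
```

```text
(no output)
```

View pics/ws2.png

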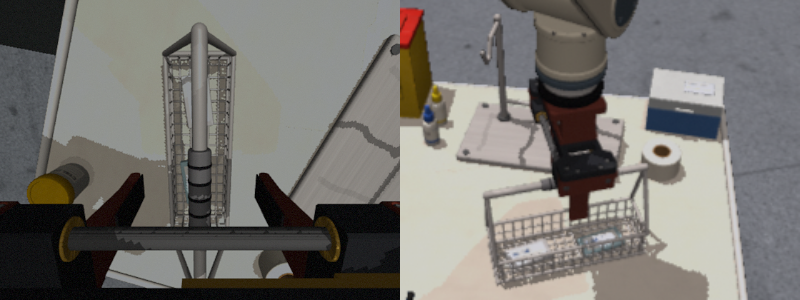

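The jaws straddle the sleeve, centred on it. I'll close them now.

Emit:
arm_command --rows '[{"slide": [0, 0, 0], "rot": [0, 0, 0], "claw": 0}, {"slide": [0, 0, 0], "rot": [0, 0, 0], "claw": 0.5}, {"slide": [0, 0, 0], "rot": [0, 0, 0], "claw": 1}, {"slide": [0, 0, 0], "rot": [0, 0, 0], "claw": 1}, {"slide": [0, 0, 0], "rot": [0, 0, 0], "claw": 1}, {"slide": [0, 0, 0], "rot": [0, 0, 0], "claw": 1}, {"slide": [0, 0, 0], "rot": [0, 0, 0], "claw": 1}, {"slide": [0, 0, 0], "rot": [0, 0, 0], "claw": 1}]' --grip_force 35

```text
clock: 3.92
position: [0.4412, 0.1702, 0.1377]
tcp_rot: [[0.482, 0.876, 0.0], [0.876, -0.482, 0.0], [0.0, 0.0, -1.0]]
contact_force: [0.7, 0.0, 0.4]
width: 0.0151
```

Gripped, width 15 mm. I'll lift it gently by 105 mm.

Emit:
arm_command --rows '[{"slide": [0, 0, -0.005], "rot": [0, 0, 0], "claw": 1}, {"slide": [0, 0, -0.015], "rot": [0, 0, 0], "claw": 1}, {"slide": [0, 0, -0.03], "rot": [0, 0, 0], "claw": 1}, {"slide": [0, 0, -0.05], "rot": [0, 0, 0], "claw": 1}, {"slide": [0, 0, -0.07], "rot": [0, 0, 0], "claw": 1}, {"slide": [0, 0, -0.09], "rot": [0, 0, 0], "claw": 1}, {"slide": [0, 0, -0.11], "rot": [0, 0, 0], "claw": 1}, {"slide": [0, 0, -0.125], "rot": [0, 0, 0], "claw": 1}, {"slide": [0, 0, -0.135], "rot": [0, 0, 0], "claw": 1}, {"slide": [0, 0, -0.14], "rot": [0, 0, 0], "claw": 1}, {"slide": [0, 0, -0.14], "rot": [0, 0, 0], "claw": 1}, {"slide": [0, 0, -0.14], "rot": [0, 0, 0], "claw": 1}]'

```text
clock: 5.42
position: [0.4409, 0.17, 0.2422]
tcp_rot: [[0.482, 0.876, -0.001], [0.876, -0.482, -0.0], [-0.001, -0.001, -1.0]]
contact_force: [-0.5, 0.5, -3.3]
width: 0.0152
```

```bash
python3 - <<'E'
from h import *
c=snap('wrist','w3.png');snap('scene','s3.png')
a=cv2.imread('pics/w3.png');b=cv2.imread('pics/s3.png')
cv2.imwrite('pics/ws3.png',np.hstack([cv2.resize(a,(400,300)),cv2.resize(b[85:280,170:430],(400,300))]))
# candidate plan
a=np.radians(37.1);ux=np.array([np.cos(a),np.sin(a)]);S=np.array([.539,.342])
p0=[.441,.170,.243];y0=61.2
for d in (-.12,-.10,0): 
    t=S+d*ux; rel(p0,y0,[*t,.243],37.1); print(t)
E
```

```text
slide [0.1179, -0.0613, 0.0] rot z 0.4017
[0.44328993 0.26961504]
slide [0.1422, -0.0504, 0.0] rot z 0.4017
[0.45924161 0.2816792 ]
slide [0.2639, 0.004, 0.0] rot z 0.4017
[0.539 0.342]
```

View pics/ws3.png

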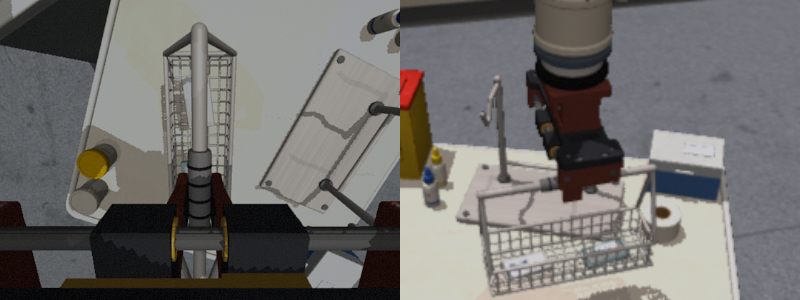

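The caddy is lifted level, with both packs in it. I'll move to 120 mm in front of the stand and turn gently.

Emit:
arm_command --rows '[{"slide": [0.003, -0.0015, 0], "rot": [0, 0, 0.01], "claw": 1}, {"slide": [0.009, -0.0047, 0], "rot": [0, 0, 0.03], "claw": 1}, {"slide": [0.018, -0.0094, 0], "rot": [0, 0, 0.06], "claw": 1}, {"slide": [0.029, -0.015, 0], "rot": [0, 0, 0.1], "claw": 1}, {"slide": [0.041, -0.0213, 0], "rot": [0, 0, 0.14], "claw": 1}, {"slide": [0.053, -0.0276, 0], "rot": [0, 0, 0.18], "claw": 1}, {"slide": [0.065, -0.0338, 0], "rot": [0, 0, 0.22], "claw": 1}, {"slide": [0.077, -0.04, 0], "rot": [0, 0, 0.26], "claw": 1}, {"slide": [0.089, -0.0463, 0], "rot": [0, 0, 0.3], "claw": 1}, {"slide": [0.1, -0.052, 0], "rot": [0, 0, 0.34], "claw": 1}, {"slide": [0.109, -0.0567, 0], "rot": [0, 0, 0.37], "claw": 1}, {"slide": [0.115, -0.0598, 0], "rot": [0, 0, 0.39], "claw": 1}, {"slide": [0.1179, -0.0613, 0], "rot": [0, 0, 0.4017], "claw": 1}, {"slide": [0.1179, -0.0613, 0], "rot": [0, 0, 0.4017], "claw": 1}, {"slide": [0.1179, -0.0613, 0], "rot": [0, 0, 0.4017], "claw": 1}]'

```text
clock: 7.4
position: [0.4435, 0.2696, 0.2427]
tcp_rot: [[0.798, 0.603, -0.0], [0.603, -0.798, -0.0], [-0.0, 0.0, -1.0]]
contact_force: [0.2, -0.1, -2.5]
width: 0.0148
```

```bash
python3 - <<'E'
from h import *
snap('wrist','w4.png');snap('scene','s4.png')
b=cv2.imread('pics/s4.png')
cv2.imwrite('pics/s4c.png',cv2.resize(b[115:290,180:400],None,fx=3.4,fy=3.4,interpolation=cv2.INTER_CUBIC))
o=arm.get_obs();print(o['clock'],o['position'],o['contact_force'])
E
```

```text
7.5 [0.44351573 0.26955944 0.24270585] [-0.61069667 -0.01847424 -3.50573829]
```

View pics/w4.png

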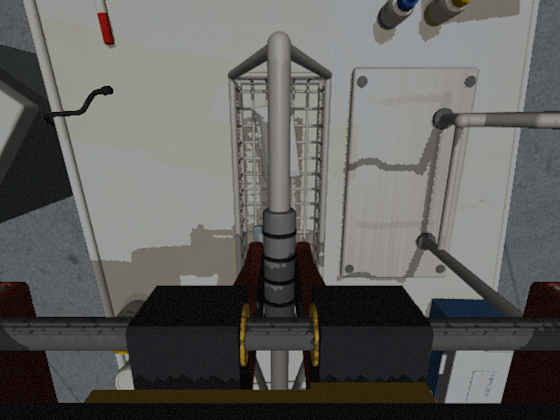

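View pics/s4c.png

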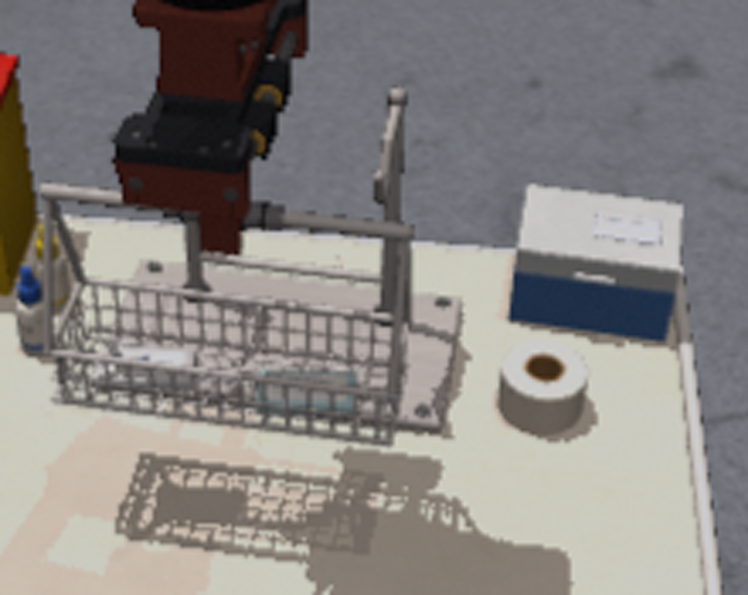

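The wrist picture shows the plate corners at (354,68), (477,69), (342,278) and (446,278), and the post bases at (443,119) and (425,242). I'll refit the stand from these.

```bash
python3 - <<'E'
from fit import *
a=cv2.imread('pics/w4.png')
cv2.imwrite('pics/w4c.png',cv2.resize(a[50:300,325:560],None,fx=2.4,fy=2.4,interpolation=cv2.INTER_CUBIC))
c=lambda u,v:('w4',u,v)
P=[(c(354,68),(-.04,.13,.012)),(c(477,69),(.1,.13,.012)),(c(342,278),(-.04,-.13,.012)),(c(446,278),(.1,-.13,.012)),(c(443,120),(.065,.075,.014)),(c(426,243),(.065,-.075,.014))]
x,r=fit(P,[.54,.34,.65]);print(x[:2],np.degrees(x[2]),r.round(1).tolist())
print(ray('w4',280,43,.244),ray('w4',280,300,.244),proj('w4',[.4435,.2696,.2447]))
E
```

```text
[0.54130513 0.34228063] 37.25929348484666 [[-0.5, 0.1], [4.1, -1.3], [-1.0, 2.3], [0.3, 2.1], [-0.1, -0.0], [-0.0, -0.7]]
[0.37955443 0.35460172 0.244     ] [0.45183027 0.25919496 0.244     ] [279.29260676 277.47486661]
```

View pics/w4c.png

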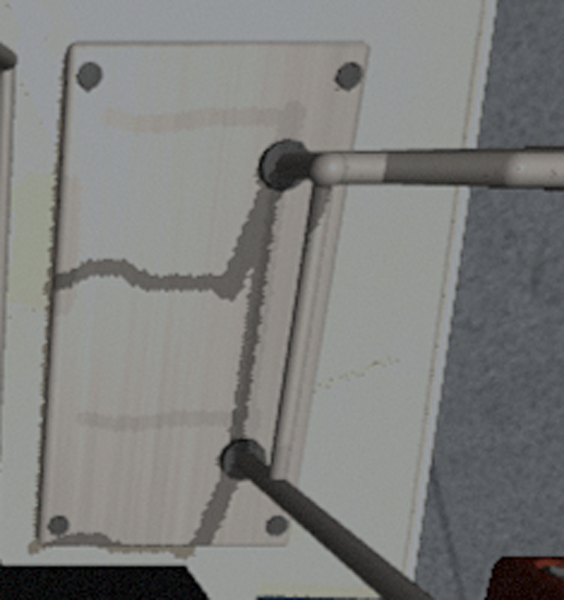

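```bash
python3 - <<'E'
from fit import *
p=ray('w4',459,119,.209);a=np.radians(37.1);R=np.array([[np.cos(a),np.sin(a)],[-np.sin(a),np.cos(a)]])
print(p, p[:2]-R.T@np.array([-.019,.075]))
# stand-frame view along y: TCP pose in frame (.54,.342)
print(R@(np.array([.4435,.2696])-[.54,.342]))
E
```

```text
[0.47528465 0.38928662 0.209     ] [0.53567935 0.34092878]
[-0.12063911  0.00046449]
```

Emit:
arm_command --rows '[{"slide": [0.003, 0, 0], "rot": [0, 0, 0], "claw": 1}, {"slide": [0.009, 0, 0], "rot": [0, 0, 0], "claw": 1}, {"slide": [0.018, 0, 0], "rot": [0, 0, 0], "claw": 1}, {"slide": [0.03, 0, 0], "rot": [0, 0, 0], "claw": 1}, {"slide": [0.045, 0, 0], "rot": [0, 0, 0], "claw": 1}, {"slide": [0.06, 0, 0], "rot": [0, 0, 0], "claw": 1}, {"slide": [0.075, 0, 0], "rot": [0, 0, 0], "claw": 1}, {"slide": [0.09, 0, 0], "rot": [0, 0, 0], "claw": 1}, {"slide": [0.105, 0, 0], "rot": [0, 0, 0], "claw": 1}, {"slide": [0.12, 0, 0], "rot": [0, 0, 0], "claw": 1}, {"slide": [0.134, 0, 0], "rot": [0, 0, 0], "claw": 1}, {"slide": [0.146, 0, 0], "rot": [0, 0, 0], "claw": 1}, {"slide": [0.155, 0, 0], "rot": [0, 0, 0], "claw": 1}, {"slide": [0.16, 0, 0], "rot": [0, 0, 0], "claw": 1}, {"slide": [0.16, 0, 0], "rot": [0, 0, 0], "claw": 1}, {"slide": [0.16, 0, 0], "rot": [0, 0, 0], "claw": 1}]'

```text
clock: 9.5
position: [0.539, 0.342, 0.2426]
tcp_rot: [[0.798, 0.603, -0.0], [0.603, -0.798, -0.0], [-0.0, -0.0, -1.0]]
contact_force: [0.1, -0.4, -3.3]
width: 0.0155
```

```bash
python3 - <<'E'
from h import *
snap('wrist','w5.png');snap('scene','s5.png')
b=cv2.imread('pics/s5.png')
cv2.imwrite('pics/s5c.png',cv2.resize(b[95:250,190:350],None,fx=3.8,fy=3.8,interpolation=cv2.INTER_CUBIC))
o=arm.get_obs();print(o['clock'],o['position'],o['contact_force'])
E
```

```text
9.6 [0.53903448 0.34196637 0.24270102] [-0.52249392  0.29371853 -3.32840264]
```

View pics/w5.png

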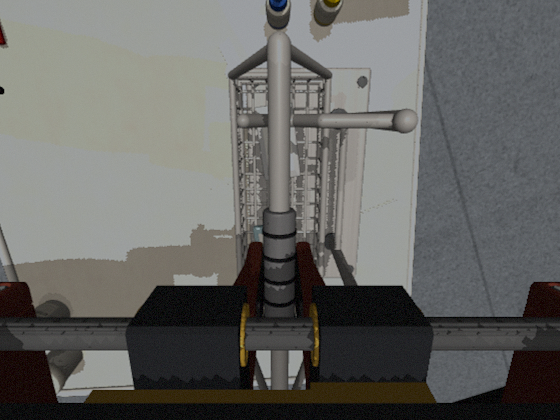

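View pics/s5c.png

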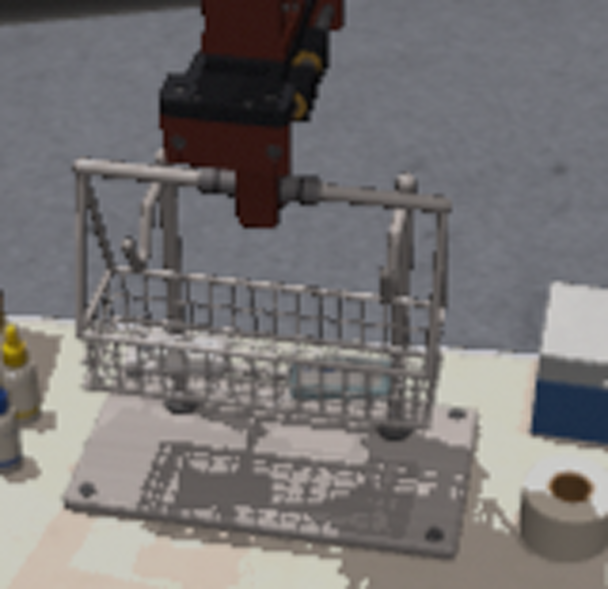

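```bash
python3 - <<'E'
from h import *
R=Rdown(37.1)
T=np.array([.539,.342,.2427])
for u,v,z in [(236,121,.208),(243,121,.208),(405,120,.216),(405,120,.22)]:
    print(u,v,(R.T@(ray('w5',u,v,z)-T)).round(4))
E
python3 - <<'E'
import cv2
a=cv2.imread('pics/w5.png')
cv2.imwrite('pics/w5c.png',cv2.resize(a[80:160,220:430],None,fx=3.8,fy=3.8,interpolation=cv2.INTER_CUBIC))
E
```

```text
236 121 [-0.0237 -0.0752  0.0347]
243 121 [-0.0198 -0.0752  0.0347]
405 120 [ 0.0656 -0.0758  0.0267]
405 120 [ 0.0641 -0.0758  0.0227]
```

View pics/w5c.png

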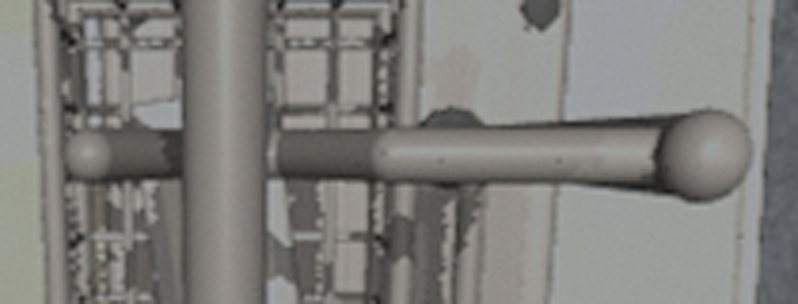

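The wrist picture shows the left hook tip at (243,121) and its post at (405,120). That puts them at x = -20 and +65 mm and y = 75 mm relative to the tool, so the bar is centred over the dip. Lowering in stages.

Emit:
arm_command --rows '[{"slide": [0, 0, 0.004], "rot": [0, 0, 0], "claw": 1}, {"slide": [0, 0, 0.012], "rot": [0, 0, 0], "claw": 1}, {"slide": [0, 0, 0.022], "rot": [0, 0, 0], "claw": 1}, {"slide": [0, 0, 0.033], "rot": [0, 0, 0], "claw": 1}, {"slide": [0, 0, 0.044], "rot": [0, 0, 0], "claw": 1}, {"slide": [0, 0, 0.054], "rot": [0, 0, 0], "claw": 1}, {"slide": [0, 0, 0.06], "rot": [0, 0, 0], "claw": 1}, {"slide": [0, 0, 0.064], "rot": [0, 0, 0], "claw": 1}, {"slide": [0, 0, 0.064], "rot": [0, 0, 0], "claw": 1}, {"slide": [0, 0, 0.064], "rot": [0, 0, 0], "claw": 1}]'

```text
clock: 10.85
position: [0.5394, 0.3422, 0.1949]
tcp_rot: [[0.798, 0.603, 0.0], [0.603, -0.798, 0.0], [0.0, 0.0, -1.0]]
contact_force: [0.3, 0.2, -2.7]
width: 0.0152
```

```bash
python3 - <<'E'
from h import *
snap('wrist','w6.png');snap('scene','s6.png')
b=cv2.imread('pics/s6.png');a=cv2.imread('pics/w6.png')
cv2.imwrite('pics/s6c.png',np.vstack([cv2.resize(b[105:200,190:350],None,fx=3.5,fy=3.5,interpolation=cv2.INTER_CUBIC),cv2.resize(a[80:160,200:440],(560,187),interpolation=cv2.INTER_CUBIC)]))
o=arm.get_obs();print(o['clock'],o['position'],o['contact_force'],o['wrist_torque'])
E
```

```text
10.95 [0.539372   0.34223925 0.19502218] [-0.11788153 -0.23984608 -3.79709933] [-0.0088316   0.00932602  0.02313582]
```

View pics/s6c.png

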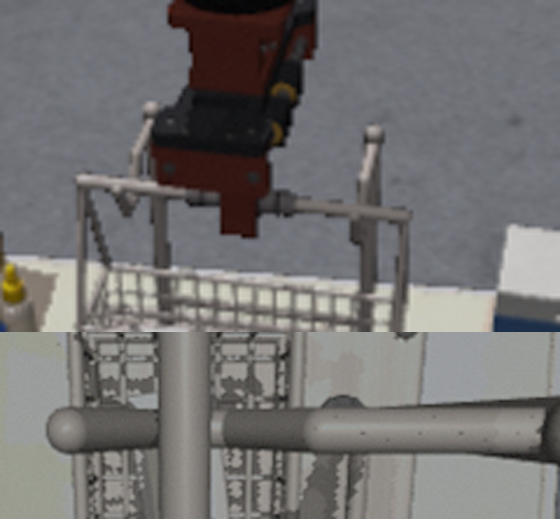

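Both ends are between tip and shank and no contact is felt yet. I'll go down the last 8–9 mm slowly, with the force as the check.

Emit:
arm_command --rows '[{"slide": [0, 0, 0.002], "rot": [0, 0, 0], "claw": 1}, {"slide": [0, 0, 0.004], "rot": [0, 0, 0], "claw": 1}, {"slide": [0, 0, 0.006], "rot": [0, 0, 0], "claw": 1}, {"slide": [0, 0, 0.0075], "rot": [0, 0, 0], "claw": 1}, {"slide": [0, 0, 0.009], "rot": [0, 0, 0], "claw": 1}, {"slide": [0, 0, 0.009], "rot": [0, 0, 0], "claw": 1}]'

```text
clock: 11.7
position: [0.5392, 0.3421, 0.1878]
tcp_rot: [[0.798, 0.603, -0.0], [0.603, -0.798, -0.0], [-0.0, -0.0, -1.0]]
contact_force: [-0.1, 0.1, -2.5]
width: 0.0151
```

Emit:
arm_command --rows '[{"slide": [0, 0, 0.001], "rot": [0, 0, 0], "claw": 1}, {"slide": [0, 0, 0.002], "rot": [0, 0, 0], "claw": 1}, {"slide": [0, 0, 0.002], "rot": [0, 0, 0], "claw": 1}]'

```text
clock: 12.08
position: [0.5394, 0.3422, 0.1871]
tcp_rot: [[0.798, 0.603, 0.001], [0.603, -0.798, 0.0], [0.001, 0.0, -1.0]]
contact_force: [-1.8, -1.3, 3.3]
width: 0.0152
```

```bash
python3 - <<'E'
from h import *
o=arm.get_obs();print(o['clock'],o['position'],o['contact_force'],o['wrist_torque'])
E
```

```text
12.075 [0.53936262 0.34222928 0.18712441] [-1.80151941 -1.2836264   3.3297094 ] [-0.28711558  0.42741698  0.04323146]
```

The hooks now push up by about 6.8 N, evenly by the moment (0.03 N m about x). There is also a slight -x push of 2.2 N, so I'll ease 2 mm forward.

Emit:
arm_command --rows '[{"slide": [-0.0015, 0, 0], "rot": [0, 0, 0], "claw": 1}, {"slide": [-0.003, 0, 0], "rot": [0, 0, 0], "claw": 1}, {"slide": [-0.003, 0, 0.0005], "rot": [0, 0, 0], "claw": 1}, {"slide": [-0.003, 0, 0.0005], "rot": [0, 0, 0], "claw": 1}]'

```text
clock: 12.58
position: [0.5387, 0.3416, 0.1871]
tcp_rot: [[0.798, 0.603, 0.003], [0.603, -0.798, 0.002], [0.004, 0.0, -1.0]]
contact_force: [3.7, 3.4, 4.9]
width: 0.0148
```

```bash
python3 - <<'E'
from h import *
R=Rdown(37.1)
snap('wrist','w7.png');snap('scene','s7.png')
b=cv2.imread('pics/s7.png');a=cv2.imread('pics/w7.png')
cv2.imwrite('pics/s7c.png',np.vstack([cv2.resize(b[105:200,190:350],None,fx=3.5,fy=3.5,interpolation=cv2.INTER_CUBIC),cv2.resize(a[80:160,200:440],(560,187),interpolation=cv2.INTER_CUBIC)]))
o=arm.get_obs();print(o['clock'],o['position'],o['contact_force'],'toolframe',R.T@o['contact_force'],R.T@o['wrist_torque'])
E
```

```text
12.675 [0.53867373 0.3416049  0.18711387] [3.23332561 3.23675224 4.25908501] toolframe [ 4.53128335 -0.63121373 -4.25908501] [0.04914978 0.68464346 0.02913967]
```

View pics/s7c.png

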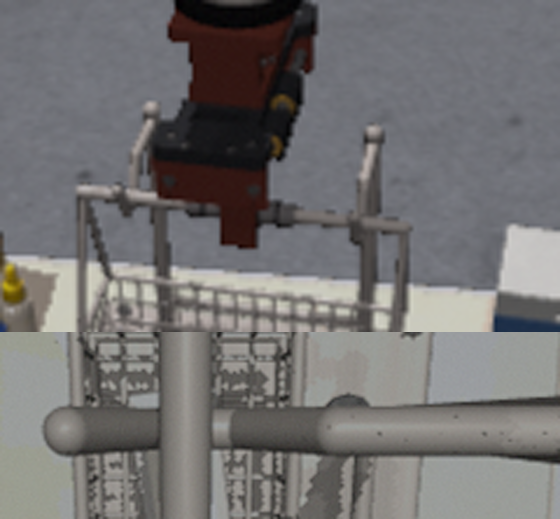

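The bar is now down in both hooks with 8 N on them. The sideways force has just reversed, so I'll centre by 1.3 mm and dwell.

Emit:
arm_command --rows '[{"slide": [0.0017, 0, 0], "rot": [0, 0, 0], "claw": 1}, {"slide": [0.0017, 0, 0], "rot": [0, 0, 0], "claw": 1}, {"slide": [0.0017, 0, 0], "rot": [0, 0, 0], "claw": 1}, {"slide": [0.0017, 0, 0], "rot": [0, 0, 0], "claw": 1}]'

```text
clock: 13.18
position: [0.5388, 0.3417, 0.187]
tcp_rot: [[0.798, 0.603, 0.001], [0.603, -0.798, 0.0], [0.001, 0.0, -1.0]]
contact_force: [-0.3, 0.4, 9.3]
width: 0.015
```

```bash
python3 - <<'E'
from h import *
R=Rdown(37.1)
o=arm.get_obs();print(o['clock'],o['position'],'toolframe',R.T@o['contact_force'],R.T@o['wrist_torque'])
E
```

```text
13.175 [0.53875798 0.34167944 0.18700076] toolframe [-0.02653682 -0.54423946 -9.30669188] [-0.02498152 -0.0502944   0.02263957]
```

The sideways force is gone, the hooks carry about 12.6 N, and the moment about x is only 0.02 N m, so the load is shared evenly. Releasing.

Emit:
arm_command --rows '[{"slide": [0, 0, -0.0005], "rot": [0, 0, 0], "claw": 1}, {"slide": [0, 0, -0.0005], "rot": [0, 0, 0], "claw": 0.6}, {"slide": [0, 0, -0.0005], "rot": [0, 0, 0], "claw": 0.4}, {"slide": [0, 0, -0.0005], "rot": [0, 0, 0], "claw": 0.2}, {"slide": [0, 0, -0.0005], "rot": [0, 0, 0], "claw": 0.0}, {"slide": [0, 0, -0.0005], "rot": [0, 0, 0], "claw": 0.0}, {"slide": [0, 0, -0.0005], "rot": [0, 0, 0], "claw": 0.0}, {"slide": [0, 0, -0.0005], "rot": [0, 0, 0], "claw": 0.0}]' --grip_force 10

```text
clock: 14.18
position: [0.5384, 0.3415, 0.1864]
tcp_rot: [[0.798, 0.603, -0.0], [0.603, -0.798, -0.0], [-0.0, 0.0, -1.0]]
contact_force: [0.0, 0.3, -0.0]
width: 0.0439
```

Emit:
arm_command --rows '[{"slide": [0, 0, -0.01], "rot": [0, 0, 0], "claw": 0}, {"slide": [0, 0, -0.03], "rot": [0, 0, 0], "claw": 0}, {"slide": [0, 0, -0.06], "rot": [0, 0, 0], "claw": 0}, {"slide": [0, 0, -0.1], "rot": [0, 0, 0], "claw": 0}, {"slide": [0, 0, -0.14], "rot": [0, 0, 0], "claw": 0}, {"slide": [0, 0, -0.17], "rot": [0, 0, 0], "claw": 0}, {"slide": [0, 0, -0.17], "rot": [0, 0, 0], "claw": 0}, {"slide": [0, 0, -0.17], "rot": [0, 0, 0], "claw": 0}]'

```text
clock: 15.18
position: [0.5381, 0.3413, 0.3136]
tcp_rot: [[0.798, 0.603, -0.0], [0.603, -0.798, -0.0], [-0.001, -0.0, -1.0]]
contact_force: [1.7, 0.3, 0.5]
width: 0.0439
```

```bash
python3 - <<'E'
from h import *
snap('wrist','w8.png');snap('scene','s8.png')
b=cv2.imread('pics/s8.png');a=cv2.imread('pics/w8.png')
cv2.imwrite('pics/ws8.png',np.hstack([cv2.resize(b[95:270,180:400],(440,350),interpolation=cv2.INTER_CUBIC),cv2.resize(a,(360,350))]))
o=arm.get_obs();print(o['clock'],o['position'],o['contact_force'],o['width'])
E
```

```text
15.275 [0.5379139  0.34122324 0.31277554] [-0.18263677 -0.37387539 -0.71107068] 0.043806785278661706
```

View pics/ws8.png

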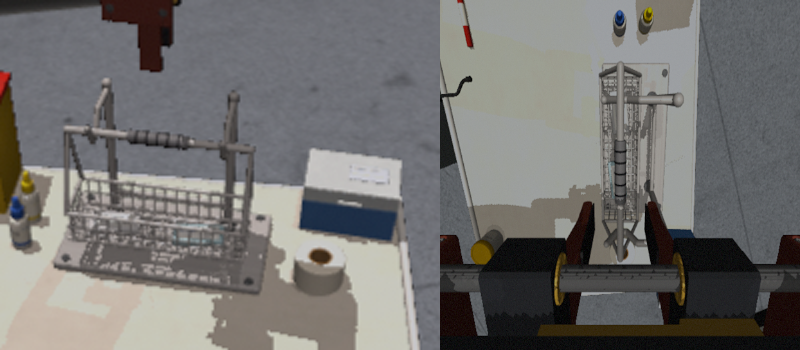

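The caddy hangs in both hooks with both packs in it. I'll wait a little, then check the numbers.

Emit:
arm_command --rows '[{"slide": [0, 0, 0], "rot": [0, 0, 0], "claw": 0}, {"slide": [0, 0, 0], "rot": [0, 0, 0], "claw": 0}, {"slide": [0, 0, 0], "rot": [0, 0, 0], "claw": 0}, {"slide": [0, 0, 0], "rot": [0, 0, 0], "claw": 0}, {"slide": [0, 0, 0], "rot": [0, 0, 0], "claw": 0}, {"slide": [0, 0, 0], "rot": [0, 0, 0], "claw": 0}, {"slide": [0, 0, 0], "rot": [0, 0, 0], "claw": 0}, {"slide": [0, 0, 0], "rot": [0, 0, 0], "claw": 0}]'

```text
clock: 16.27
position: [0.5384, 0.3415, 0.3139]
tcp_rot: [[0.798, 0.603, -0.0], [0.603, -0.798, -0.0], [-0.0, 0.0, -1.0]]
contact_force: [-0.7, 0.3, 0.5]
width: 0.0441
```

```bash
python3 - <<'E'
from h import *
snap('wrist','w9.png');snap('scene','s9.png')
a=cv2.imread('pics/w9.png');b=cv2.imread('pics/s9.png');b8=cv2.imread('pics/s8.png')
print('diff8-9',cv2.absdiff(b8,b)[120:260,180:330].mean())
cv2.imwrite('pics/w9c.png',cv2.resize(a[60:320,200:430],None,fx=2.2,fy=2.2,interpolation=cv2.INTER_CUBIC))
E
```

```text
diff8-9 0.6034761904761905
```

View pics/w9c.png

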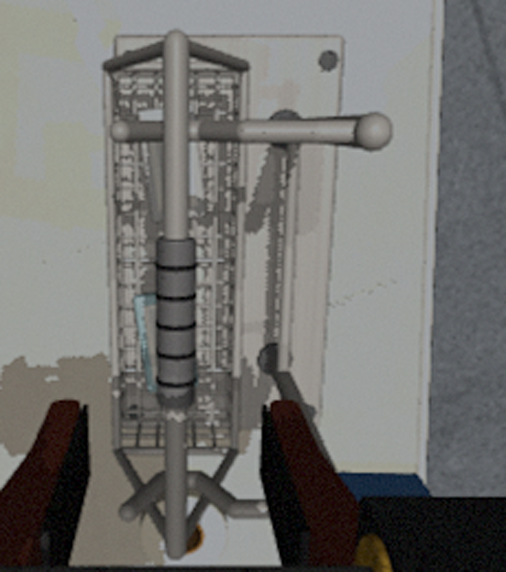

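```bash
python3 - <<'E'
from h import *
R=Rdown(37.1)
for u,v in [(175,40),(177,550),(176,320)]: print((R.T@(ray('w9',200+u/2.2,60+v/2.2,.19)-[.539,.342,.19])).round(4))
arm.hand_in()
E
```

```text
[-0.0004 -0.1068  0.    ]
[0.0006 0.1042 0.    ]
[ 0.     -0.0022  0.    ]
the job is handed in; nothing more can be done
```

The caddy now hangs on the stand by its bar, lying down in both hooks, and I've handed the job in; no verdict is reported. I gripped it at the sleeve, carried it level to the front of the stand, brought it in over the hooks and lowered it slowly.

- **Before release:** the hooks bore about 12.6 N. The moment was near zero, so both hooks shared the load. I had no direct force reading for each hook. On first contact there was a sideways push of 2 to 4.5 N. I removed it by shifting the tool about 1 to 2 mm.
- **After release:** from the last wrist picture, both bar ends are within 1 mm of the seated line in x, taking the bar to be at seated height. The bar's middle is within 3 mm of midway. The caddy looks level with both packs in it. Two pictures taken 1 s apart show no movement.
- **Surroundings:** the gripper is clear, about 12 cm above the bar. The droppers and the label roll look undisturbed. I did not measure the specimen cups again, but the arm never went low near them.
- **Disagreement:** the separate estimates of the stand's position differed by up to about 5 mm. The close-up wrist view over the hooks settled it to about 2 mm. The job took about 16 s.

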